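Eject the ribbon tray of a date coder with the release pin

ROBOT

A 6-joint arm with a two-finger parallel gripper is mounted at the origin on the work surface. World frame = base frame: x ahead of the robot, y to its left, z up, the work surface at z = 0. Lengths are in mm, angles in rad, forces in N, time in s.
With the tool pointing down it reaches from about 350 to 975 mm from the base axis. Payload 7.1 kg.
Tool frame: the origin (TCP) lies between the finger pads; the fingertips stand 19 mm ahead of it and the grasp point (between the pads) is the TCP; z points along the fingers, y is the line along which they close (so a half turn about z gives the same grasp; the last joint's range is limited). The gripper opens to 88 mm and grips with 3 to 60 N. Pads are 20 mm wide; open, the fingers measure 115 mm over their backs; the gripper's body (75 mm by 178 mm) begins 61 mm behind the grasp point.
Start: joints at [-1.334, 0.423, 1.63, -0, 1.089, -0.019], TCP at [158.156, -604.642, 241.675] pointing down, gripper open.
Joint ranges: [-3, 3], [-0.9, 2.11], [0.09, 2.58], [-1.31, 4.45], [0.11, 2.69], [-2.54, 2.54]. Speed limits (rad/s): [2.39, 2.39, 3.01, 3.14, 3.14, 3.14].

INTERFACE

Orientations are given as a rotation vector (axis times angle).
In Python, from workcell import ctrl gives the robot as it stands.
- The arm moves only by the tool arm_command, never from a script. Its argument "series" is a list of rows, each an object with "linear": the shift along the tool's x, y, z in m, a list of three; "turn": the turn about the tool's z in rad. A call has 1 to 10 rows; each row shifts and turns the commanded pose from where the row before left it, along the tool's axes as they then stand; what a row does not reach is not made up. A row lasts 1/10 s, in which the tool goes at most 50 mm and 8.59 degrees, less where a joint would pass 70% of its speed; a pose out of reach is approached as far as the arm can. A call with a gripper value outside its range is refused whole. "jaw" is the opening, from -1 (shut) to 1 (fully open), set as the call begins (left out, the last holds). The fingers move at their own pace and stop on an object; the grip force is fixed at half the most. Time passes only in rows, so rows that do not move let the fingers close. It gives the time, the measured TCP pose, the force, the opening and the grip force at its end, in the units of the state.
- ctrl.get_obs(): the state, without advancing time (a new reading comes with each control period).
- ctrl.get_image(name): name is "side" or "top"; returns a dict with "frame" (420x560x3 uint8, blue, green, red), "fx", "fy", "cx", "cy" (pixels), "k1" (the pictures are not rectified: a ray, as slopes to the right and down, at radius r is drawn at 1 + k1 r^2 times it, then the intrinsics apply), "rvec" (rotation vector, rad) and "tvec" (3), from world to camera coordinates, as OpenCV has them. Camera axes: x right, y down, z forward; pixel columns grow to the right and rows downward; lengths in mm; the calibration is good to about 2 mm. A picture is of the moment at which its call begins. There is no depth.
- ctrl.close_job(): hands the job in; it is judged then, once.
The state is a dict: "t": time; "qpos": joint angles; "qvel": joint speeds; "joint_torque": joint torques, N m; "ee_pos": TCP position; "orientation": TCP orientation; "ft_force": force on the tool from outside, world axes, zero at the start; "moment": the same for the moment, N m; "width": finger opening in mm; "grasp_force": force on a finger pad.
Only numpy, scipy, OpenCV 4.12 (cv2) and the standard library are available. Lean on these libraries where they do the work, as an engineer would, in place of code of your own. Each camera call takes 0.05 s, during which the arm holds its last target. There are 200 camera calls.

TASK

Eject the ribbon tray of the date coder: take the release pin out of the aluminium tool block, lower its tip through the wide end of the keyhole in the coder's top, slide it gently along the slot until you feel the hidden spring catch, and press the catch on just far enough for the tray to come out, without forcing it against its stop. Once the tray is moving, draw the pin out and stand it back in the hole it came from, upright and fully down. Keep your hand itself off the coder and leave everything else on the bench where it is.

Things in the scene. Friction and masses are not known exactly. Their poses are not given: they have to be found in the camera images.
- coder: The date coder, a box on two aluminium feet: 200 mm deep (x), 188 mm wide (y), blue side plates, stainless top plate 4 mm thick with its upper face 160 mm above the bench. Origin: under its centre on the bench; z up, its front with the grey ribbon tray faces -x. Behind it, 118 mm in +x of the origin, a height column with cross bar and handwheel, 240 mm tall. A push of more than 15 N bends it.
- keyhole (a point): Centre of the keyhole's wide end, level with the top plate's upper face; axes as the coder's. It is the only opening in the top: a wide end 16 x 16 mm, always free below for 60 mm, from which a slot 11 mm wide (along x) runs in +y and ends 48 mm from this point.
- slot_end (a point): The slot's closed end. Under the slot hides the catch, a sprung lever whose rounded nose crosses the slot 12 to 20 mm below the upper face, its near side anywhere from 12 to 38 mm in +y of the keyhole point. Pushed in +y by a pin reaching 24 to 45 mm deep, it starts to give at about 3 N, frees the tray after 5 to 6 mm at 7 to 10 N, meets a solid stop right after, at 6.5 mm, and springs back when let go.
- tray (a joint): How far the ribbon tray has sprung out of the coder's front, in m: 0 shut and latched, 0.028 fully out (it moves in the coder's -x). When the catch is tripped its own spring and damper bring it out slowly, in about 5 s, and it stays out even if the catch is let go; it cannot be pulled while latched.
- pin_handle (a point): Centre of the release pin's handle. The pin stands upright in the tool block: a plain steel shank 8 mm in diameter, 70 mm long, with a grey square handle 18 x 18 mm, 55 mm tall on top; this point is half-way up the handle, 97.5 mm above the tip; x and y are square to the handle's sides, z runs up the pin. About 60 g.
- pin_tip (a point): Lower end of the pin's shank, on its axis (edge chamfered 1 mm); same axes as the handle.
- rack_hole0 (a point): Centre of the mouth of one of the two holes in the tool block, level with its upper face. The block is plain aluminium, 50 (x) x 130 (y) x 40 mm tall, fixed to the bench. Holes are 10.5 mm wide, 34 mm deep (a pin fully down has its tip 34 mm below this point), 80 mm apart along the block's y. One holds the release pin, the other the nut driver; which is which varies.
- rack_hole1 (a point): The same for the other hole, 80 mm in +y of the first.
- driver_mid (a point): Nut driver in the other hole of the block, half-way up its wooden round handle (30 mm wide, 72 mm tall, top 136 mm above the bench). Bystander.
- label_roll_mid (a point): Paper label roll standing on the bench behind the tool block (its middle; 90 mm wide, 60 mm tall). Bystander.
- bottle0_mid (a point): Amber bottle, 56 mm wide, 135 mm tall, at the back of the bench in front of the conveyor (its middle). Bystander.
- bottle1_mid (a point): A second such bottle. Bystander.
- spare_ribbon_mid (a point): Spare black ribbon roll standing on the rear of the coder's top plate (48 mm wide, 32 mm tall; its middle). Bystander.
- scraper_grip (a point): Handle of a label scraper lying in the middle of the bench between coder and tool block, 240 mm long. Bystander.
- spanner_grip (a point): Handle of a spanner lying in front of the tool block, 170 mm long. Bystander.
- cap_jar_rim (a point): Mouth of a white bowl for caps, 72 mm wide, 55 mm tall, on the left of the bench. Bystander.
Things that resemble listed ones, but are neither listed nor needed, are in the scene too. What is meant by the part that bears pin_handle is not green or turquoise, and is the smaller of those in its own colour.

How it is judged:
By the outcome, as a careful person would: the job done as asked, in the order asked, and still so for the second after the job is handed in, with the robot touching nothing.
It also fails if it takes over 67 s, if anything falls off the work surface, if the arm or the gripper's body presses on something with over 40 N, if the wrist force passes 120 N, or if a joint passes its speed limit or range.

## Working session

There is one attempt and no reset: what is moved stays moved. The work goes in short steps, Python scripts to look and compute and a tool call to move; the robot and the scene stay as the last step left them, time stands still between calls to the robot, and variables do not carry over. Pictures are saved under pics/ and viewed, at most 10 in all, crops included, and the job is handed in when it is done.

Besides the shell and the picture viewer there is one more tool, called in YAML: its name, and indented under it one key for each argument. arm_command: Moves the arm, as the interface text tells. Its arguments: {"type":"object","properties":{"series":{"type":"array"},"jaw":{"type":"number"}},"required":["series"]}

```bash
mkdir -p pics
cat > h.py <<'E'
import numpy as np, cv2
from workcell import ctrl
def K(im): return np.array([[im['fx'],0,im['cx']],[0,im['fy'],im['cy']],[0,0,1.]])
def D(im): return np.array([im['k1'],0,0,0,0.])
def ray(im,uv):
    # forward model: drawn = s*(1+k1 r^2) -> same as OpenCV distortion
    n=cv2.undistortPoints(np.array([[uv]],float),K(im),D(im))[0,0]
    R=cv2.Rodrigues(np.array(im['rvec'],float))[0]; t=np.array(im['tvec'],float).ravel()
    return -R.T@t, R.T@np.array([n[0],n[1],1.])
def onz(im,uv,z):
    c,d=ray(im,uv); return c+d*(z-c[2])/d[2]
def proj(im,p):
    return cv2.projectPoints(np.array([p],float),np.array(im['rvec'],float),np.array(im['tvec'],float),K(im),D(im))[0][0,0]
E
python3 - <<'E'
from h import *
import pickle
for n in('side','top'):
    im=ctrl.get_image(n); pickle.dump(im,open(n+'.pkl','wb'))
    cv2.imwrite(f'pics/{n}0.png',im['frame']); print(n,ray(im,(280,210)),im['fx'],im['k1'])
o=ctrl.get_obs();print(o)
E
```

```text
side (array([ 11.94672392, 718.2727951 , 635.70523226]), array([ 0.60411854, -0.62283893, -0.49713145])) 417.87169709227913 -0.011452151354727035
top (array([ 434.31618526,   76.96337687, 1169.83559889]), array([ 0.17628752,  0.01512613, -0.98426988])) 442.8533131236018 -0.023306514147311472
{'t': 0.1, 'qpos': array([-1.33400702e+00,  4.23772791e-01,  1.63060367e+00,  2.85531791e-05,
        1.08859541e+00, -1.90114102e-02]), 'qvel': array([-1.83509104e-04,  7.36941472e-05, -2.50277862e-03,  8.79605192e-04,
        6.30193421e-04, -5.88070027e-04]), 'joint_torque': array([-1.01441536e-03, -5.45616782e+01, -2.74325430e+01,  6.45248755e-02,
        1.88506191e-02, -1.10329486e-05]), 'ee_pos': array([ 158.05157747, -604.1961186 ,  240.97807581]), 'orientation': array([-3.11457186e+00, -4.00520336e-01,  1.95866662e-04]), 'ft_force': array([-0.17034311, -0.32787687,  1.11072057]), 'moment': array([-0.00378982, -0.08671441,  0.03784174]), 'grasp_force': 0.0, 'width': 87.95312002633065}
```

View pics/side0.png

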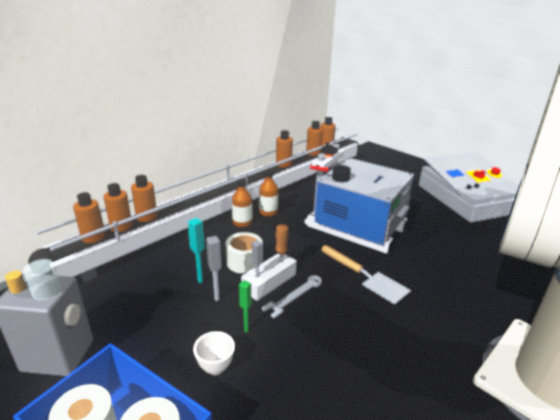

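View pics/top0.png

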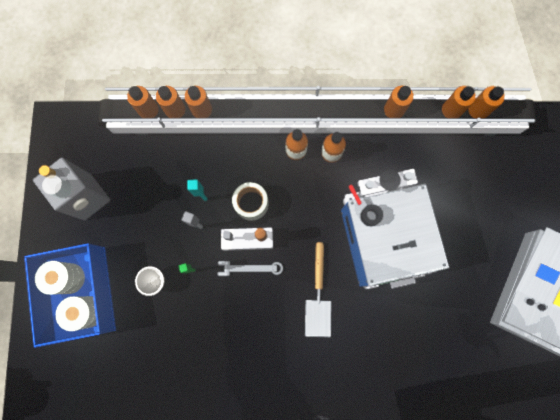

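Run:
```python
from h import *
import pickle
T=pickle.load(open('top.pkl','rb'));S=pickle.load(open('side.pkl','rb'))
def c(im,x,y,w,h,s): return cv2.resize(im['frame'][y:y+h,x:x+w],None,fx=s,fy=s,interpolation=cv2.INTER_CUBIC)
a=c(T,210,215,75,50,5); b=c(T,335,170,125,125,3); d=c(S,235,215,75,85,4.4); e=c(S,305,150,115,95,3.4)
out=np.zeros((600,800,3),np.uint8)
for m,(x,y) in((a,(0,0)),(b,(380,0)),(d,(0,255)),(e,(380,380))):
    m=m[:600-y,:800-x]; out[y:y+m.shape[0],x:x+m.shape[1]]=m
cv2.imwrite('pics/crop.png',out)
for p in((228,236),(260,235)): print(onz(T,p,130))
print(onz(T,(404,245),160))
```

```text
[557.8377392  215.63447822 130.        ]
[560.42619195 139.94153154 130.        ]
[ 534.55250416 -191.23098058  160.        ]
```

View pics/crop.png

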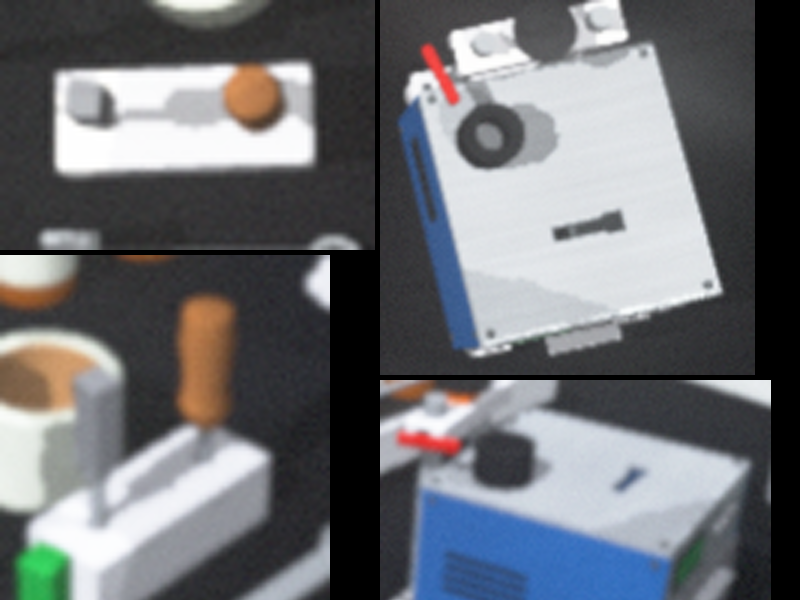

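The top view shows the candidates: a slim grey handle in the block (228,236), a bigger grey one (190,218), a turquoise one (195,187) and a green one (184,268). The one in the block is meant, because it is grey, the smaller of the two greys, and standing in the block. The crop confirms this. The keyhole's wide end is near top (412,244), and its slot runs left (+y).

```bash
cat > m.py <<'E'
from h import *
import pickle
T=pickle.load(open('top.pkl','rb'));S=pickle.load(open('side.pkl','rb'))
def rect(P): (c,s,a)=cv2.minAreaRect(np.array(P,np.float32)[:,:2]); return np.round(c,1),np.round(s,1),round(a,1)
def big(mask,off,n=1):
    cs=sorted(cv2.findContours(mask.astype(np.uint8),0,1)[0],key=cv2.contourArea)[-n:]
    return [c[:,0,:]+np.array(off) for c in cs][::-1]
# keyhole
x,y,w,h=385,235,36,20
g=cv2.cvtColor(T['frame'],6)[y:y+h,x:x+w]; g4=cv2.resize(g,None,fx=4,fy=4,interpolation=2)
k=big(g4<140,(0,0))[0]; k=(k+.5)/4-.5+np.array([x,y]); P=[onz(T,p,160) for p in k]; r=rect(P); print('key',r)
print(np.round(np.array(cv2.boxPoints(cv2.minAreaRect(np.array(P,np.float32)[:,:2]))),1).tolist())
# keyhole in side
x,y,w,h=365,170,25,20
g=cv2.cvtColor(S['frame'],6)[y:y+h,x:x+w]; g4=cv2.resize(g,None,fx=4,fy=4,interpolation=2)
print(g.min(),g.max())
k=big(g4<125,(0,0))[0]; k=(k+.5)/4-.5+np.array([x,y]); P=[onz(S,p,160) for p in k]; print('keyS',rect(P))
# block
x,y,w,h=212,220,72,36
g=cv2.cvtColor(T['frame'],6)[y:y+h,x:x+w]; k=big(g>150,(x,y))[0]; P=[onz(T,p,40) for p in k]; print('block',rect(P))
# coder plate edges: corners read by eye from crop
for c in((420,95),(655,43),(720,292),(475,350)): print('corner',onz(T,(335+(c[0]-380)/3,170+c[1]/3),160).round(1))
# handle top: from crop corners in T and side rays
for c in((66,80),(96,77),(104,99),(72,108)): print('h',onz(T,(210+c[0]/5,215+c[1]/5),131).round(1))
for c in((75,375),(95,368),(121,378),(100,388)): print('hS',onz(S,(235+c[0]/4.4,215+(c[1]-255)/4.4),131).round(1))
E
python3 m.py
```

```text
Traceback (most recent call last):
  File "m.py", line 11, in <module>
    k=big(g4<140,(0,0))[0]; k=(k+.5)/4-.5+np.array([x,y]); P=[onz(T,p,160) for p in k]; r=rect(P); print('key',r)
                                                                                          ~~~~^^^
  File "m.py", line 4, in rect
    def rect(P): (c,s,a)=cv2.minAreaRect(np.array(P,np.float32)[:,:2]); return np.round(c,1),np.round(s,1),round(a,1)
                         ~~~~~~~~~~~~~~~^^^^^^^^^^^^^^^^^^^^^^^^^^^^^^
cv2.error: OpenCV(4.12.0) /io/opencv/modules/imgproc/src/convhull.cpp:143: error: (-215:Assertion failed) total >= 0 && (depth == CV_32F || depth == CV_32S) in function 'convexHull'
```

```bash
sed -i 's/np.array(P,np.float32)\[:,:2\]/np.ascontiguousarray(np.array(P,np.float32)[:,:2])/g' m.py; python3 m.py
```

```text
key (array([ 533.3, -191.2]), array([13.9, 53.9]), 14.0)
[[520.0, -166.8000030517578], [533.0999755859375, -219.0], [546.5, -215.6999969482422], [533.5, -163.39999389648438]]
97 219
keyS (array([ 531.8, -189.1]), array([ 7.2, 38.4]), 15.5)
block (array([563.1, 180.3]), array([ 52.6, 131.1]), 2.5)
corner [635.2 -66.2 160. ]
corner [ 676.9 -250.5  160. ]
corner [ 483.9 -289.9  160. ]
corner [ 440.4 -103.3  160. ]
h [569.6 227.2 131. ]
h [571.1 213.  131. ]
h [560.6 208.9 131. ]
h [556.3 224.  131. ]
hS [567.7 228.1 131. ]
hS [565.6 216.9 131. ]
hS [550.6 213.5 131. ]
hS [551.2 226.7 131. ]
```

```bash
cat > go.py <<'E'
import sys; from h import *
from scipy.spatial.transform import Rotation as Ro
o=ctrl.get_obs(); p=o['ee_pos']; R=Ro.from_rotvec(o['orientation']).as_matrix()
print('t',round(o['t'],2),'p',p.round(2),'psi',np.degrees(np.arctan2(R[1,1],R[0,1])).round(2),'tz',R[:,2].round(4),'F',o['ft_force'].round(2),'w',round(o['width'],2),'g',round(o['grasp_force'],1))
if len(sys.argv)>3: print('tool mm',(R.T@(np.array(sys.argv[1:4],float)-p)).round(2))
E
python3 go.py 561.5 220 210
```

```text
t 0.1 p [ 158.05 -604.2   240.98] psi -75.34 tz [-3.0e-04  1.3e-03 -1.0e+00] F [-0.17 -0.33  1.11] w 87.95 g 0.0
tool mm [ 598.85 -695.26   31.97]
```

arm_command:
  series:
    - {"linear": [0.025, -0.029, 0], "turn": 0}
    - {"linear": [0.025, -0.029, 0], "turn": 0}
    - {"linear": [0.025, -0.029, 0], "turn": 0}
    - {"linear": [0.025, -0.029, 0], "turn": 0}
    - {"linear": [0.025, -0.029, 0], "turn": 0}
    - {"linear": [0.025, -0.029, 0], "turn": 0}
    - {"linear": [0.025, -0.029, 0], "turn": 0}
    - {"linear": [0.025, -0.029, 0], "turn": 0}
    - {"linear": [0.025, -0.029, 0], "turn": 0}
    - {"linear": [0.025, -0.029, 0], "turn": 0}
  jaw: 0.2

```text
t: 1.1
ee_pos: [326.9, -259.3, 241.6]
orientation: [-3.116, -0.4, 0.0]
ft_force: [1.0, 0.2, 0.4]
width: 52.8
grasp_force: 0.0
```

arm_command:
  series:
    - {"linear": [0.025, -0.029, 0], "turn": 0}
    - {"linear": [0.025, -0.029, 0], "turn": 0}
    - {"linear": [0.025, -0.029, 0], "turn": 0}
    - {"linear": [0.025, -0.029, 0], "turn": 0}
    - {"linear": [0.025, -0.029, 0], "turn": 0}
    - {"linear": [0.025, -0.029, 0], "turn": 0}
    - {"linear": [0.025, -0.029, 0], "turn": 0}
    - {"linear": [0.025, -0.029, 0], "turn": 0}
    - {"linear": [0.025, -0.029, 0], "turn": 0}
    - {"linear": [0.025, -0.029, 0], "turn": 0}

```text
t: 2.1
ee_pos: [495.4, 84.6, 241.5]
orientation: [3.116, 0.401, -0.001]
ft_force: [0.2, -0.5, -0.4]
width: 53.3
grasp_force: 0.0
```

arm_command:
  series:
    - {"linear": [0.025, -0.029, 0.005], "turn": 0}
    - {"linear": [0.025, -0.029, 0.005], "turn": 0}
    - {"linear": [0.025, -0.029, 0.01], "turn": 0}
    - {"linear": [0.024, -0.028, 0.01], "turn": 0}
    - {"linear": [0, 0, 0], "turn": 0.15}
    - {"linear": [0, 0, 0], "turn": 0}

```text
t: 2.7
ee_pos: [561.4, 220.1, 210.6]
orientation: [3.137, 0.166, -0.003]
ft_force: [-1.0, -0.1, -0.9]
width: 53.0
grasp_force: 0.0
```

```bash
python3 go.py 561.5 220 97
python3 - <<'E'
from h import *
o=ctrl.get_obs()
out=np.zeros((400,800,3),np.uint8)
for i,n in enumerate(('top','side')):
    im=ctrl.get_image(n); q=proj(im,o['ee_pos']-[0,0,60]); x,y=(q-[40,40]).astype(int).clip(0); print(n,x,y,q)
    c=cv2.resize(im['frame'][y:y+80,x:x+80],(400,400),interpolation=2); out[:,i*400:i*400+400][:c.shape[0],:c.shape[1]]=c
cv2.imwrite('pics/a1.png',out)
E
```

```text
t 2.7 p [561.44 220.07 210.56] psi -83.94 tz [-1.7e-03 -7.0e-04 -1.0e+00] F [-0.97 -0.09 -0.9 ] w 53.0 g 0.0
tool mm [2.6000e-01 2.0000e-02 1.1356e+02]
top 184 193 [224.97741434 233.4021438 ]
side 216 194 [256.77717635 234.36950587]
```

View pics/a1.png

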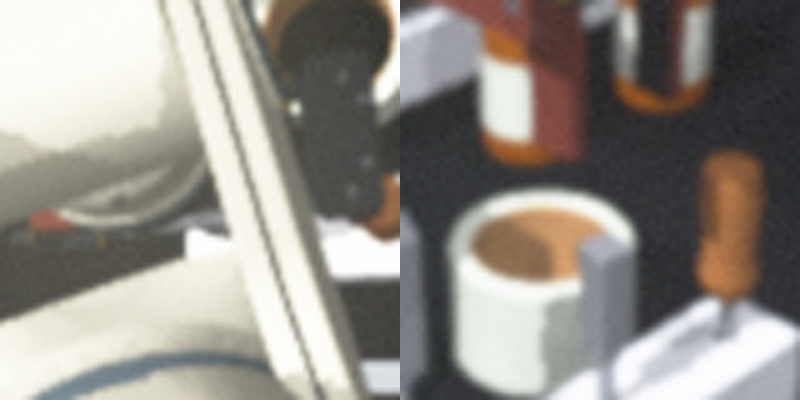

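The side view shows the handle top at about (257,244), which agrees with the estimate. The arm blocks the top view. I'll go down.

arm_command:
  series:
    - {"linear": [0, 0, 0.02], "turn": 0}
    - {"linear": [0, 0, 0.02], "turn": 0}
    - {"linear": [0, 0, 0.02], "turn": 0}
    - {"linear": [0, 0, 0.02], "turn": 0}
    - {"linear": [0, 0, 0.02], "turn": 0}
    - {"linear": [0, 0, 0.008], "turn": 0}
    - {"linear": [0, 0, 0.004], "turn": 0}
    - {"linear": [0, 0, 0], "turn": 0}

```text
t: 3.6
ee_pos: [561.9, 219.0, 100.0]
orientation: [-3.137, -0.167, -0.0]
ft_force: [0.2, -0.1, 0.4]
width: 52.9
grasp_force: 0.0
```

arm_command:
  series:
    - {"linear": [0, 0, 0], "turn": 0}
    - {"linear": [0, 0, 0], "turn": 0}
    - {"linear": [0, 0, 0], "turn": 0}
    - {"linear": [0, 0, 0], "turn": 0}
    - {"linear": [0, 0, 0], "turn": 0}
    - {"linear": [0, 0, 0], "turn": 0}
    - {"linear": [0, 0, 0], "turn": 0}
  jaw: -1

```text
t: 4.3
ee_pos: [561.9, 219.7, 99.9]
orientation: [-3.137, -0.166, -0.0]
ft_force: [-1.2, 1.9, 2.2]
width: 17.8
grasp_force: 30.0
```

```bash
python3 go.py
```

```text
t 4.3 p [561.88 219.66  99.88] psi -83.94 tz [ 2.e-04  5.e-04 -1.e+00] F [-1.21  1.92  2.22] w 17.79 g 30.0
```

arm_command:
  series:
    - {"linear": [0, 0, -0.005], "turn": 0}
    - {"linear": [0, 0, -0.01], "turn": 0}
    - {"linear": [0, 0, -0.015], "turn": 0}
    - {"linear": [0, 0, -0.02], "turn": 0}
    - {"linear": [0, 0, -0.03], "turn": 0}
    - {"linear": [0, 0, -0.03], "turn": 0}
    - {"linear": [0, 0, -0.03], "turn": 0}
    - {"linear": [0, 0, -0.03], "turn": 0}
    - {"linear": [0, 0, -0.02], "turn": -0.112}
    - {"linear": [0, 0, 0], "turn": 0}

```text
t: 5.3
ee_pos: [563.3, 219.2, 294.2]
orientation: [-3.122, -0.343, -0.011]
ft_force: [0.2, 0.3, 0.2]
width: 18.0
grasp_force: 30.0
```

```bash
python3 go.py 537.3 -210.5 285
```

```text
t 5.3 p [563.35 219.18 294.24] psi -77.46 tz [ 0.0066  0.0013 -1.    ] F [0.24 0.31 0.2 ] w 18.04 g 30.0
tool mm [-118.78  413.77    8.52]
```

arm_command:
  series:
    - {"linear": [-0.008, 0.028, 0], "turn": 0}
    - {"linear": [-0.01, 0.035, 0], "turn": 0}
    - {"linear": [-0.01, 0.035, 0], "turn": 0}
    - {"linear": [-0.01, 0.035, 0], "turn": 0}
    - {"linear": [-0.01, 0.035, 0], "turn": 0}
    - {"linear": [-0.01, 0.035, 0], "turn": 0}
    - {"linear": [-0.01, 0.035, 0], "turn": 0}
    - {"linear": [-0.01, 0.035, 0], "turn": 0}
    - {"linear": [-0.01, 0.035, 0], "turn": 0}
    - {"linear": [-0.01, 0.035, 0], "turn": 0}

```text
t: 6.3
ee_pos: [538.9, -138.4, 288.8]
orientation: [3.123, 0.337, -0.003]
ft_force: [-0.1, 0.7, -1.0]
width: 18.2
grasp_force: 30.0
```

arm_command:
  series:
    - {"linear": [-0.01, 0.035, 0], "turn": 0}
    - {"linear": [-0.008, 0.027, 0], "turn": 0}
    - {"linear": [-0.003, 0.008, 0.005], "turn": 0}
    - {"linear": [0, 0, 0.005], "turn": 0}
    - {"linear": [0, 0, 0], "turn": 0}
    - {"linear": [0, 0, 0], "turn": 0}

```text
t: 6.9
ee_pos: [534.6, -208.4, 279.2]
orientation: [-3.122, -0.342, 0.002]
ft_force: [-0.7, 0.6, -0.3]
width: 17.4
grasp_force: 30.0
```

```bash
python3 go.py 537.3 -210.5 266;  python3 - <<'E'
from h import *
o=ctrl.get_obs()
out=np.zeros((400,800,3),np.uint8)
for i,n in enumerate(('top','side')):
    im=ctrl.get_image(n); q=proj(im,[535,-195,170]); x,y=(q-[40,50]).astype(int).clip(0); print(n,x,y,proj(im,[537.3,-210.5,160]),proj(im,o['ee_pos']-[0,0,93.9]))
    c=cv2.resize(im['frame'][y:y+80,x:x+80],(400,400),interpolation=2); out[:,i*400:i*400+400][:c.shape[0],:c.shape[1]]=c
cv2.imwrite('pics/a2.png',out)
E
```

```text
t 6.9 p [ 534.65 -208.4   279.18] psi -77.48 tz [-1.1e-03  6.0e-04 -1.0e+00] F [-0.72  0.56 -0.3 ] w 17.39 g 30.0
tool mm [ 2.15  2.63 13.18]
top 366 194 [412.36632093 243.81605005] [414.65237808 243.85359508]
side 338 124 [380.53602971 175.88617974] [382.32491641 167.83643609]
```

View pics/a2.png

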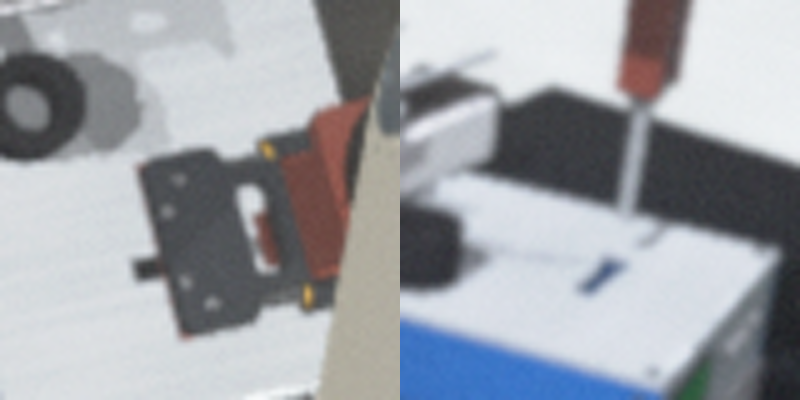

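The side view shows the pin tip at about (383,166) and the wide end at about (380,177). Both are within about 1 px of prediction. I'll correct by about 2–3 mm and lower, watching the force.

arm_command:
  series:
    - {"linear": [0.002, 0.0026, 0], "turn": 0}
    - {"linear": [0, 0, 0.007], "turn": 0}
    - {"linear": [0, 0, 0.006], "turn": 0}
    - {"linear": [0, 0, 0], "turn": 0}
    - {"linear": [0, 0, 0], "turn": 0}

```text
t: 7.5
ee_pos: [537.2, -211.7, 266.2]
orientation: [-3.123, -0.341, 0.001]
ft_force: [-0.1, -0.6, -0.6]
width: 17.7
grasp_force: 30.0
```

arm_command:
  series:
    - {"linear": [0, 0, 0.003], "turn": 0}
    - {"linear": [0, 0, 0.003], "turn": 0}
    - {"linear": [0, 0, 0.003], "turn": 0}
    - {"linear": [0, 0, 0.003], "turn": 0}
    - {"linear": [0, 0, 0.002], "turn": 0}

```text
t: 8.0
ee_pos: [537.3, -211.7, 252.3]
orientation: [-3.123, -0.341, 0.001]
ft_force: [0.2, 0.2, -2.3]
width: 18.0
grasp_force: 30.0
```

```bash
python3 go.py 537.3 -210.5 212
```

```text
t 8.0 p [ 537.26 -211.73  252.29] psi -77.52 tz [-4.e-04  1.e-04 -1.e+00] F [ 0.23  0.19 -2.34] w 18.05 g 30.0
tool mm [ 0.32 -1.18 40.29]
```

arm_command:
  series:
    - {"linear": [0, 0, 0.002], "turn": 0}
    - {"linear": [0, 0, 0.002], "turn": 0}
    - {"linear": [0, 0, 0], "turn": 0}

```text
t: 8.3
ee_pos: [537.2, -211.7, 248.4]
orientation: [-3.123, -0.341, 0.001]
ft_force: [-0.0, -0.4, -0.1]
width: 18.0
grasp_force: 30.0
```

arm_command:
  series:
    - {"linear": [0, 0, 0.002], "turn": 0}
    - {"linear": [0, 0, 0.002], "turn": 0}
    - {"linear": [0, 0, 0], "turn": 0}

```text
t: 8.6
ee_pos: [537.2, -211.7, 244.4]
orientation: [-3.123, -0.341, 0.001]
ft_force: [0.4, -0.4, -0.7]
width: 17.9
grasp_force: 30.0
```

It's in. I'll lower to about 42 mm depth.

arm_command:
  series:
    - {"linear": [0, 0, 0.004], "turn": 0}
    - {"linear": [0, 0, 0.004], "turn": 0}
    - {"linear": [0, 0, 0.004], "turn": 0}
    - {"linear": [0, 0, 0.004], "turn": 0}
    - {"linear": [0, 0, 0.004], "turn": 0}
    - {"linear": [0, 0, 0.004], "turn": 0}
    - {"linear": [0, 0, 0.004], "turn": 0}
    - {"linear": [0, 0, 0.004], "turn": 0}
    - {"linear": [0, 0, 0], "turn": 0}

```text
t: 9.5
ee_pos: [537.1, -211.6, 212.0]
orientation: [-3.122, -0.341, 0.001]
ft_force: [0.2, 0.1, -0.2]
width: 17.6
grasp_force: 30.0
```

```bash
python3 go.py
```

```text
t 9.5 p [ 537.06 -211.63  212.01] psi -77.52 tz [-1.e-03  4.e-04 -1.e+00] F [ 0.19  0.09 -0.2 ] w 17.62 g 30.0
```

arm_command:
  series:
    - {"linear": [0.001, 0, 0], "turn": 0}
    - {"linear": [0.001, 0, 0], "turn": 0}
    - {"linear": [0.0005, 0, 0], "turn": 0}
    - {"linear": [0, 0, 0], "turn": 0}

```text
t: 9.9
ee_pos: [540.0, -211.2, 212.8]
orientation: [3.123, 0.341, 0.0]
ft_force: [0.2, 0.1, -0.9]
width: 18.0
grasp_force: 30.0
```

arm_command:
  series:
    - {"linear": [0.001, 0, 0], "turn": 0}
    - {"linear": [0, 0, 0], "turn": 0}

```text
t: 10.1
ee_pos: [540.9, -211.0, 212.7]
orientation: [3.123, 0.341, 0.0]
ft_force: [0.3, 0.6, -0.8]
width: 18.0
grasp_force: 30.0
```

arm_command:
  series:
    - {"linear": [0.0005, 0, 0], "turn": 0}
    - {"linear": [0, 0, 0], "turn": 0}

```text
t: 10.3
ee_pos: [541.4, -210.9, 212.7]
orientation: [3.123, 0.342, 0.0]
ft_force: [-0.2, 0.7, -0.6]
width: 17.7
grasp_force: 30.0
```

arm_command:
  series:
    - {"linear": [0.001, 0, 0], "turn": 0}
    - {"linear": [0, 0, 0], "turn": 0}

```text
t: 10.5
ee_pos: [541.8, -210.7, 212.6]
orientation: [-3.123, -0.342, 0.002]
ft_force: [-2.4, -1.4, 0.3]
width: 17.8
grasp_force: 30.0
```

arm_command:
  series:
    - {"linear": [0.0005, 0, 0], "turn": 0}
    - {"linear": [0, 0, 0], "turn": 0}

```text
t: 10.7
ee_pos: [542.0, -210.7, 212.5]
orientation: [-3.123, -0.342, 0.003]
ft_force: [-4.2, -1.2, 2.3]
width: 17.7
grasp_force: 30.0
```

arm_command:
  series:
    - {"linear": [0.0005, 0, 0], "turn": 0}
    - {"linear": [0, 0, 0], "turn": 0}

```text
t: 10.9
ee_pos: [542.2, -210.6, 212.5]
orientation: [-3.123, -0.342, 0.004]
ft_force: [-6.3, -1.8, 1.9]
width: 17.8
grasp_force: 30.0
```

arm_command:
  series:
    - {"linear": [-0.002, 0, 0], "turn": 0}
    - {"linear": [-0.002, 0, 0], "turn": 0}
    - {"linear": [-0.002, 0, 0], "turn": 0}
    - {"linear": [-0.002, 0, 0], "turn": 0}
    - {"linear": [-0.0005, 0, 0], "turn": 0}
    - {"linear": [0, 0, 0], "turn": 0}

```text
t: 11.5
ee_pos: [535.0, -212.3, 212.7]
orientation: [3.123, 0.341, 0.0]
ft_force: [0.1, -0.1, -1.3]
width: 17.8
grasp_force: 30.0
```

arm_command:
  series:
    - {"linear": [-0.001, 0, 0], "turn": 0}
    - {"linear": [0, 0, 0], "turn": 0}

```text
t: 11.7
ee_pos: [533.9, -212.5, 212.7]
orientation: [-3.123, -0.341, -0.0]
ft_force: [-0.4, -0.9, -0.6]
width: 17.8
grasp_force: 30.0
```

arm_command:
  series:
    - {"linear": [-0.0005, 0, 0], "turn": 0}
    - {"linear": [0, 0, 0], "turn": 0}

```text
t: 11.9
ee_pos: [533.6, -212.7, 212.7]
orientation: [3.123, 0.341, 0.0]
ft_force: [-0.1, 0.0, -1.2]
width: 18.0
grasp_force: 30.0
```

arm_command:
  series:
    - {"linear": [-0.0005, 0, 0], "turn": 0}
    - {"linear": [0, 0, 0], "turn": 0}

```text
t: 12.1
ee_pos: [533.4, -212.7, 212.8]
orientation: [3.123, 0.341, 0.001]
ft_force: [2.0, 1.3, -1.4]
width: 18.0
grasp_force: 30.0
```

arm_command:
  series:
    - {"linear": [-0.0005, 0, 0], "turn": 0}
    - {"linear": [0, 0, 0], "turn": 0}

```text
t: 12.3
ee_pos: [533.2, -212.8, 212.8]
orientation: [3.123, 0.341, 0.002]
ft_force: [4.8, 1.0, -2.3]
width: 17.9
grasp_force: 30.0
```

arm_command:
  series:
    - {"linear": [-0.0005, 0, 0], "turn": 0}
    - {"linear": [0, 0, 0], "turn": 0}

```text
t: 12.5
ee_pos: [533.0, -212.8, 212.9]
orientation: [3.123, 0.341, 0.004]
ft_force: [6.3, 2.0, -3.5]
width: 17.9
grasp_force: 30.0
```

arm_command:
  series:
    - {"linear": [0.002, 0, 0], "turn": 0}
    - {"linear": [0.002, 0, 0], "turn": 0}
    - {"linear": [0.0015, 0, 0], "turn": 0}
    - {"linear": [0, -0.001, 0], "turn": 0}
    - {"linear": [0, -0.001, 0], "turn": 0}
    - {"linear": [0, -0.001, 0], "turn": 0}
    - {"linear": [0, 0, 0], "turn": 0}
    - {"linear": [0, 0, 0], "turn": 0}

```text
t: 13.3
ee_pos: [536.7, -208.8, 212.7]
orientation: [3.123, 0.342, -0.0]
ft_force: [0.4, -0.4, -0.1]
width: 17.8
grasp_force: 30.0
```

arm_command:
  series:
    - {"linear": [0, -0.001, 0], "turn": 0}
    - {"linear": [0, -0.001, 0], "turn": 0}
    - {"linear": [0, 0, 0], "turn": 0}

```text
t: 13.6
ee_pos: [536.2, -206.8, 212.7]
orientation: [-3.123, -0.342, 0.0]
ft_force: [-1.1, 0.1, -0.2]
width: 17.8
grasp_force: 30.0
```

arm_command:
  series:
    - {"linear": [0, -0.001, 0], "turn": 0}
    - {"linear": [0, -0.001, 0], "turn": 0}
    - {"linear": [0, 0, 0], "turn": 0}

```text
t: 13.9
ee_pos: [535.8, -204.8, 212.7]
orientation: [-3.123, -0.342, 0.0]
ft_force: [-0.1, -0.1, -1.1]
width: 17.8
grasp_force: 30.0
```

arm_command:
  series:
    - {"linear": [0, -0.001, 0], "turn": 0}
    - {"linear": [0, -0.001, 0], "turn": 0}
    - {"linear": [0, 0, 0], "turn": 0}

```text
t: 14.2
ee_pos: [535.4, -202.8, 212.7]
orientation: [-3.123, -0.342, 0.0]
ft_force: [0.4, 0.4, -0.2]
width: 17.9
grasp_force: 30.0
```

arm_command:
  series:
    - {"linear": [0, -0.001, 0], "turn": 0}
    - {"linear": [0, -0.001, 0], "turn": 0}
    - {"linear": [0, 0, 0], "turn": 0}

```text
t: 14.5
ee_pos: [535.0, -200.9, 212.7]
orientation: [-3.123, -0.342, 0.0]
ft_force: [-0.7, 0.8, -1.4]
width: 18.0
grasp_force: 30.0
```

arm_command:
  series:
    - {"linear": [0, -0.001, 0], "turn": 0}
    - {"linear": [0, -0.001, 0], "turn": 0}
    - {"linear": [0, 0, 0], "turn": 0}

```text
t: 14.8
ee_pos: [534.5, -199.0, 212.7]
orientation: [-3.123, -0.342, 0.0]
ft_force: [-0.1, -0.0, 0.1]
width: 17.8
grasp_force: 30.0
```

arm_command:
  series:
    - {"linear": [0, -0.001, 0], "turn": 0}
    - {"linear": [0, -0.001, 0], "turn": 0}
    - {"linear": [0, 0, 0], "turn": 0}

```text
t: 15.1
ee_pos: [534.1, -197.0, 212.7]
orientation: [-3.123, -0.341, 0.0]
ft_force: [0.7, -0.4, -0.9]
width: 18.1
grasp_force: 30.0
```

arm_command:
  series:
    - {"linear": [0, -0.001, 0], "turn": 0}
    - {"linear": [0, -0.001, 0], "turn": 0}
    - {"linear": [0, 0, 0], "turn": 0}

```text
t: 15.4
ee_pos: [533.7, -195.0, 212.7]
orientation: [-3.123, -0.342, 0.0]
ft_force: [-0.7, -0.2, -0.6]
width: 17.8
grasp_force: 30.0
```

arm_command:
  series:
    - {"linear": [0, -0.001, 0], "turn": 0}
    - {"linear": [0, -0.001, 0], "turn": 0}
    - {"linear": [0, 0, 0], "turn": 0}

```text
t: 15.7
ee_pos: [533.2, -193.1, 212.7]
orientation: [-3.123, -0.342, 0.0]
ft_force: [0.4, -0.4, -0.5]
width: 18.0
grasp_force: 30.0
```

arm_command:
  series:
    - {"linear": [0, -0.001, 0], "turn": 0}
    - {"linear": [0, -0.001, 0], "turn": 0}
    - {"linear": [0, 0, 0], "turn": 0}

```text
t: 16.0
ee_pos: [532.8, -191.1, 212.7]
orientation: [-3.123, -0.342, 0.0]
ft_force: [0.4, -0.1, -0.2]
width: 17.6
grasp_force: 30.0
```

arm_command:
  series:
    - {"linear": [0, -0.001, 0], "turn": 0}
    - {"linear": [0, -0.001, 0], "turn": 0}
    - {"linear": [0, 0, 0], "turn": 0}

```text
t: 16.3
ee_pos: [532.6, -189.8, 212.8]
orientation: [3.122, 0.342, 0.001]
ft_force: [0.5, -4.4, -1.1]
width: 17.3
grasp_force: 30.0
```

arm_command:
  series:
    - {"linear": [0, -0.001, 0], "turn": 0}
    - {"linear": [0, -0.001, 0], "turn": 0}
    - {"linear": [0, 0, 0], "turn": 0}

```text
t: 16.6
ee_pos: [532.2, -187.9, 212.9]
orientation: [3.122, 0.341, 0.001]
ft_force: [-0.1, -5.8, -1.4]
width: 18.3
grasp_force: 30.0
```

The catch is at y ≈ -190. I'll press on in small steps.

```bash
cat > tray.py <<'E'
from h import *; import os,sys
o=ctrl.get_obs(); im=ctrl.get_image('top'); c=im['frame'][255:320,360:450].astype(int)
print(o['t'],o['ee_pos'].round(2),o['ft_force'].round(2))
if os.path.exists('tray0.npy'): print('diff px',(np.abs(c-np.load('tray0.npy')).max(2)>45).sum())
else: np.save('tray0.npy',c)
E
python3 tray.py; python3 tray.py
```

```text
16.6 [ 532.19 -187.87  212.87] [-0.11 -5.79 -1.43]
16.65 [ 532.23 -187.86  212.86] [ 0.09 -5.38 -1.63]
diff px 0
```

arm_command:
  series:
    - {"linear": [0, -0.001, 0], "turn": 0}
    - {"linear": [0, 0, 0], "turn": 0}

```text
t: 16.9
ee_pos: [532.0, -187.0, 212.9]
orientation: [3.122, 0.342, 0.001]
ft_force: [-0.5, -4.8, -0.2]
width: 18.0
grasp_force: 30.0
```

arm_command:
  series:
    - {"linear": [0, -0.001, 0], "turn": 0}
    - {"linear": [0, 0, 0], "turn": 0}

```text
t: 17.1
ee_pos: [531.9, -186.1, 212.9]
orientation: [3.121, 0.342, 0.001]
ft_force: [0.4, -6.3, -1.6]
width: 18.0
grasp_force: 30.0
```

```bash
python3 tray.py
```

```text
17.1 [ 531.87 -186.11  212.91] [ 0.41 -6.29 -1.61]
diff px 281
```

```bash
python3 tray.py
python3 - <<'E'
from h import *
im=ctrl.get_image('top'); c=im['frame'][255:320,360:450]; b=np.load('tray0.npy').astype(np.uint8)
cv2.imwrite('pics/t.png',cv2.resize(np.hstack([b,c]),None,fx=4,fy=4))
E
```

```text
17.15 [ 531.86 -186.13  212.91] [ 0.75 -5.22 -1.26]
diff px 276
```

View pics/t.png

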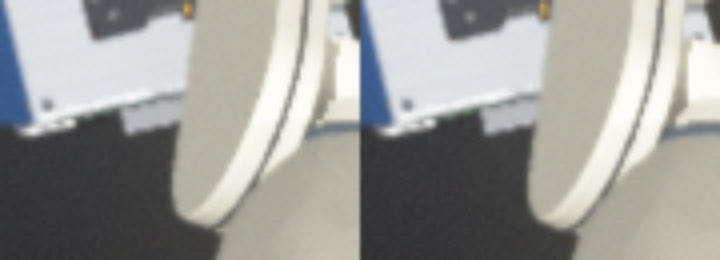

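The arm covers part of the crop, and the tray is unchanged. I'll limit the check to the visible strip at columns 388–402.

```bash
sed -i 's/255:320,360:450/275:305,386:402/' tray.py; rm tray0.npy; python3 tray.py; python3 tray.py
```

```text
17.25 [ 531.84 -186.18  212.89] [ 0.43 -6.35 -0.74]
17.3 [ 531.86 -186.14  212.9 ] [-0.45 -5.92 -1.47]
diff px 0
```

arm_command:
  series:
    - {"linear": [0, -0.0005, 0], "turn": 0}
    - {"linear": [0, 0, 0], "turn": 0}

```text
t: 17.55
ee_pos: [531.8, -185.8, 212.9]
orientation: [3.121, 0.342, 0.001]
ft_force: [0.0, -6.2, -1.3]
width: 17.8
grasp_force: 30.0
```

```bash
python3 tray.py
```

```text
17.55 [ 531.77 -185.75  212.91] [ 0.   -6.22 -1.26]
diff px 0
```

arm_command:
  series:
    - {"linear": [0, -0.0005, 0], "turn": 0}
    - {"linear": [0, 0, 0], "turn": 0}

```text
t: 17.8
ee_pos: [531.7, -185.3, 212.9]
orientation: [3.121, 0.342, 0.001]
ft_force: [0.6, -5.9, -1.2]
width: 18.0
grasp_force: 30.0
```

```bash
python3 tray.py
```

```text
17.8 [ 531.68 -185.3   212.92] [ 0.64 -5.88 -1.25]
diff px 0
```

arm_command:
  series:
    - {"linear": [0, -0.0005, 0], "turn": 0}
    - {"linear": [0, 0, 0], "turn": 0}

```text
t: 18.05
ee_pos: [531.5, -184.5, 212.9]
orientation: [3.122, 0.341, 0.001]
ft_force: [0.2, -4.8, -0.8]
width: 17.6
grasp_force: 30.0
```

```bash
python3 tray.py
```

```text
18.05 [ 531.55 -184.54  212.92] [ 0.19 -4.8  -0.81]
diff px 10
```

arm_command:
  series:
    - {"linear": [0, -0.0005, 0], "turn": 0}
    - {"linear": [0, 0, 0], "turn": 0}

```text
t: 18.3
ee_pos: [531.4, -184.0, 212.9]
orientation: [3.122, 0.342, 0.001]
ft_force: [1.3, -6.3, -1.3]
width: 18.0
grasp_force: 30.0
```

```bash
python3 tray.py
```

```text
18.3 [ 531.42 -183.96  212.91] [ 1.25 -6.33 -1.26]
diff px 39
```

```bash
python3 tray.py;python3 tray.py
python3 - <<'E'
from h import *
im=ctrl.get_image('top'); c=im['frame'][255:320,360:450]
cv2.imwrite('pics/t2.png',cv2.resize(c,None,fx=5,fy=5))
E
```

```text
18.35 [ 531.41 -183.96  212.89] [ 1.04 -4.95 -0.39]
diff px 42
18.4 [ 531.43 -183.95  212.9 ] [ 0.02 -5.61 -0.73]
diff px 46
```

View pics/t2.png

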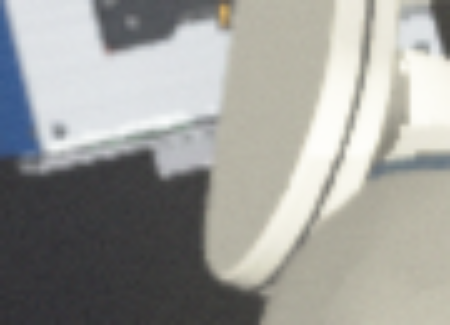

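The tray is coming out: its front edge has moved and keeps moving with the arm still. I'll slide back to the wide end and lift out.

arm_command:
  series:
    - {"linear": [0, 0.002, 0], "turn": 0}
    - {"linear": [0, 0.003, 0], "turn": 0}
    - {"linear": [0, 0.003, 0], "turn": 0}
    - {"linear": [0, 0.004, 0], "turn": 0}
    - {"linear": [0, 0.004, 0], "turn": 0}
    - {"linear": [0, 0.004, 0], "turn": 0}
    - {"linear": [0, 0.004, 0], "turn": 0}
    - {"linear": [0, 0.003, 0], "turn": 0}
    - {"linear": [0, 0, 0], "turn": 0}
    - {"linear": [0, 0, 0], "turn": 0}

```text
t: 19.5
ee_pos: [536.9, -209.9, 212.6]
orientation: [-3.123, -0.341, 0.0]
ft_force: [-0.1, 0.0, -0.9]
width: 18.2
grasp_force: 30.0
```

```bash
python3 go.py; python3 tray.py
```

```text
t 19.5 p [ 536.9  -209.86  212.63] psi -77.53 tz [-1.e-04  1.e-04 -1.e+00] F [-0.14  0.   -0.88] w 18.19 g 30.0
19.5 [ 536.9  -209.86  212.63] [-0.14  0.   -0.88]
diff px 93
```

arm_command:
  series:
    - {"linear": [0, 0, -0.004], "turn": 0}
    - {"linear": [0, 0, -0.006], "turn": 0}
    - {"linear": [0, 0, -0.008], "turn": 0}
    - {"linear": [0, 0, -0.01], "turn": 0}
    - {"linear": [0, 0, -0.01], "turn": 0}
    - {"linear": [0, 0, -0.01], "turn": 0}
    - {"linear": [0, 0, -0.012], "turn": 0}
    - {"linear": [0, 0, -0.01], "turn": 0}
    - {"linear": [0, 0, -0.008], "turn": 0}
    - {"linear": [0, 0, 0], "turn": 0}

```text
t: 20.55
ee_pos: [537.6, -210.1, 292.2]
orientation: [3.122, 0.341, 0.003]
ft_force: [0.6, -0.3, -1.5]
width: 17.9
grasp_force: 30.0
```

```bash
python3 go.py 561.9 219.3 290; python3 tray.py
python3 - <<'E'
from h import *
o=ctrl.get_obs(); im=ctrl.get_image('side'); p=o['ee_pos']
for z in(23.9,60,93.9): print(proj(im,p-[0,0,z]))
q=proj(im,p-[0,0,60]).astype(int); print(q-30)
cv2.imwrite('pics/s3.png',cv2.resize(im['frame'][q[1]-30:q[1]+30,q[0]-30:q[0]+30],(600,600),interpolation=2))
E
```

```text
t 20.55 p [ 537.57 -210.07  292.16] psi -77.52 tz [ 2.2e-03 -9.0e-04 -1.0e+00] F [ 0.62 -0.29 -1.47] w 17.91 g 30.0
tool mm [ 116.51 -413.97    1.84]
20.55 [ 537.57 -210.07  292.16] [ 0.62 -0.29 -1.47]
diff px 159
[386.51585881 138.18963339]
[384.41540955 151.30055814]
[382.5025989  163.22821749]
[354 121]
```

View pics/s3.png

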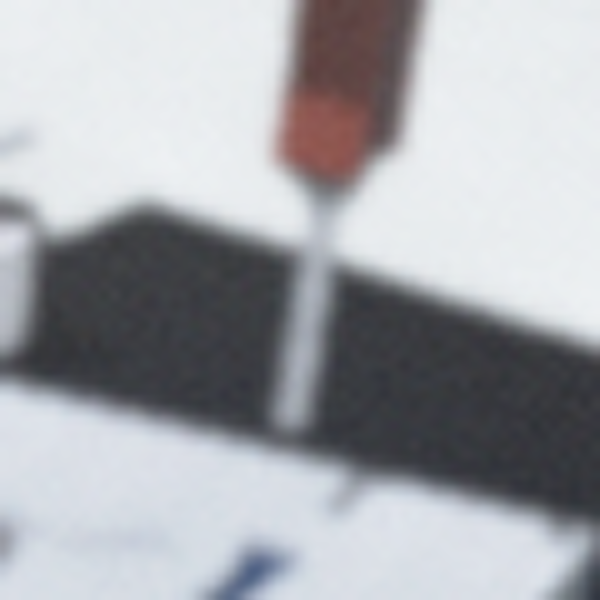

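The pin is still upright in the hand, with the shank running (387,140)→(383,163) as predicted for vertical. I'll carry it back.

arm_command:
  series:
    - {"linear": [0.009, -0.032, 0], "turn": 0}
    - {"linear": [0.009, -0.032, 0], "turn": 0}
    - {"linear": [0.009, -0.032, 0], "turn": 0}
    - {"linear": [0.009, -0.032, 0], "turn": 0}
    - {"linear": [0.009, -0.032, 0], "turn": 0}
    - {"linear": [0.009, -0.032, 0], "turn": 0}
    - {"linear": [0.009, -0.032, 0], "turn": 0}
    - {"linear": [0.009, -0.032, 0], "turn": 0}
    - {"linear": [0.009, -0.032, 0], "turn": 0}
    - {"linear": [0.009, -0.032, 0], "turn": 0}

```text
t: 21.65
ee_pos: [555.2, 123.4, 289.9]
orientation: [3.123, 0.341, -0.002]
ft_force: [0.3, -0.4, -0.6]
width: 17.9
grasp_force: 30.0
```

arm_command:
  series:
    - {"linear": [0.009, -0.032, 0], "turn": 0}
    - {"linear": [0.009, -0.032, 0], "turn": 0}
    - {"linear": [0.006, -0.022, 0], "turn": 0}
    - {"linear": [0.003, -0.01, 0], "turn": 0}
    - {"linear": [0, 0, 0], "turn": 0.112}
    - {"linear": [0, 0, 0.03], "turn": 0}
    - {"linear": [0, 0, 0.03], "turn": 0}
    - {"linear": [0, 0, 0.03], "turn": 0}
    - {"linear": [0, 0, 0.02], "turn": 0}
    - {"linear": [0, 0, 0], "turn": 0}

```text
t: 22.65
ee_pos: [559.2, 220.1, 177.3]
orientation: [3.135, 0.165, -0.01]
ft_force: [-0.8, -0.3, 0.7]
width: 18.0
grasp_force: 30.0
```

arm_command:
  series:
    - {"linear": [0, 0, 0.02], "turn": 0}
    - {"linear": [0, 0, 0.01], "turn": 0}
    - {"linear": [0, 0, 0], "turn": 0}
    - {"linear": [0, 0, 0], "turn": 0}

```text
t: 23.05
ee_pos: [561.7, 221.6, 151.4]
orientation: [-3.137, -0.166, -0.001]
ft_force: [-0.1, -0.3, -0.5]
width: 17.8
grasp_force: 30.0
```

```bash
python3 go.py 561.8 220.6 139
```

```text
t 23.05 p [561.67 221.6  151.39] psi -83.95 tz [ 5.e-04  2.e-04 -1.e+00] F [-0.13 -0.34 -0.5 ] w 17.84 g 30.0
tool mm [ 0.02  1.01 12.39]
```

arm_command:
  series:
    - {"linear": [0, 0.001, 0.006], "turn": 0}
    - {"linear": [0, 0, 0.006], "turn": 0}
    - {"linear": [0, 0, 0.003], "turn": 0}
    - {"linear": [0, 0, 0], "turn": 0}

```text
t: 23.45
ee_pos: [561.0, 220.5, 135.1]
orientation: [3.137, 0.166, -0.002]
ft_force: [0.1, 0.8, -1.2]
width: 17.8
grasp_force: 30.0
```

arm_command:
  series:
    - {"linear": [0, 0, 0.002], "turn": 0}
    - {"linear": [0, 0, 0.002], "turn": 0}
    - {"linear": [0, 0, 0], "turn": 0}

```text
t: 23.75
ee_pos: [561.3, 220.6, 131.4]
orientation: [3.137, 0.166, -0.0]
ft_force: [-0.4, 0.1, 0.1]
width: 17.8
grasp_force: 30.0
```

arm_command:
  series:
    - {"linear": [0, 0, 0.001], "turn": 0}
    - {"linear": [0, 0, 0.001], "turn": 0}
    - {"linear": [0, 0, 0], "turn": 0}

```text
t: 24.05
ee_pos: [561.3, 220.6, 129.6]
orientation: [3.137, 0.166, -0.0]
ft_force: [0.1, -0.2, -1.8]
width: 17.9
grasp_force: 30.0
```

The tip is in the hole with no contact force. I'll lower it fully.

arm_command:
  series:
    - {"linear": [0, 0, 0.004], "turn": 0}
    - {"linear": [0, 0, 0.004], "turn": 0}
    - {"linear": [0, 0, 0.004], "turn": 0}
    - {"linear": [0, 0, 0.004], "turn": 0}
    - {"linear": [0, 0, 0.004], "turn": 0}
    - {"linear": [0, 0, 0], "turn": 0}

```text
t: 24.65
ee_pos: [561.0, 220.5, 108.9]
orientation: [3.137, 0.166, -0.002]
ft_force: [0.2, -0.3, -0.9]
width: 18.0
grasp_force: 30.0
```

arm_command:
  series:
    - {"linear": [0, 0, 0.003], "turn": 0}
    - {"linear": [0, 0, 0.003], "turn": 0}
    - {"linear": [0, 0, 0.002], "turn": 0}
    - {"linear": [0, 0, 0], "turn": 0}

```text
t: 25.05
ee_pos: [561.2, 220.5, 101.3]
orientation: [3.137, 0.166, -0.001]
ft_force: [0.4, -0.2, -0.3]
width: 17.9
grasp_force: 30.0
```

arm_command:
  series:
    - {"linear": [0, 0, 0.001], "turn": 0}
    - {"linear": [0, 0, 0], "turn": 0}

```text
t: 25.25
ee_pos: [561.4, 220.7, 100.7]
orientation: [-3.137, -0.166, -0.0]
ft_force: [-0.8, 0.2, -0.3]
width: 17.8
grasp_force: 30.0
```

arm_command:
  series:
    - {"linear": [0, 0, 0.0005], "turn": 0}
    - {"linear": [0, 0, 0.0005], "turn": 0}
    - {"linear": [0, 0, 0], "turn": 0}

```text
t: 25.55
ee_pos: [561.5, 220.7, 99.9]
orientation: [-3.137, -0.166, -0.0]
ft_force: [-0.7, -0.3, 0.7]
width: 18.1
grasp_force: 30.0
```

arm_command:
  series:
    - {"linear": [0, 0, 0.0005], "turn": 0}
    - {"linear": [0, 0, 0], "turn": 0}

```text
t: 25.75
ee_pos: [561.6, 220.7, 99.8]
orientation: [-3.137, -0.166, -0.001]
ft_force: [-1.1, -0.8, 5.2]
width: 18.2
grasp_force: 30.0
```

It's bottomed at the original height. I'll release and go up.

arm_command:
  series:
    - {"linear": [0, 0, 0], "turn": 0}
    - {"linear": [0, 0, 0], "turn": 0}
    - {"linear": [0, 0, 0], "turn": 0}
    - {"linear": [0, 0, 0], "turn": 0}
    - {"linear": [0, 0, 0], "turn": 0}
    - {"linear": [0, 0, 0], "turn": 0}
  jaw: 0.2

```text
t: 26.35
ee_pos: [561.4, 220.7, 99.1]
orientation: [3.137, 0.166, -0.0]
ft_force: [-0.2, -0.5, 0.2]
width: 52.3
grasp_force: 0.0
```

arm_command:
  series:
    - {"linear": [0, 0, -0.01], "turn": 0}
    - {"linear": [0, 0, -0.02], "turn": 0}
    - {"linear": [0, 0, -0.03], "turn": 0}
    - {"linear": [0, 0, -0.03], "turn": 0}
    - {"linear": [0, 0, -0.03], "turn": 0}
    - {"linear": [0, 0, -0.03], "turn": 0}
    - {"linear": [0, 0, -0.02], "turn": 0}
    - {"linear": [0, 0, 0], "turn": 0}
    - {"linear": [0, 0, 0], "turn": 0}

```text
t: 27.25
ee_pos: [561.2, 220.6, 269.3]
orientation: [-3.137, -0.166, -0.001]
ft_force: [-0.4, 0.1, -0.4]
width: 52.9
grasp_force: 0.0
```

```bash
python3 go.py
python3 - <<'E'
from h import *
t=ctrl.get_image('top')['frame']; s=ctrl.get_image('side')['frame']
out=np.zeros((400,800,3),np.uint8)
out[:,:400]=cv2.resize(t[200:300,350:450],(400,400)); out[:,400:]=cv2.resize(s[210:310,220:320],(400,400),interpolation=2)
cv2.imwrite('pics/f.png',out)
E
```

```text
t 27.25 p [561.21 220.59 269.29] psi -83.94 tz [ 5.e-04  2.e-04 -1.e+00] F [-0.42  0.05 -0.37] w 52.88 g 0.0
```

View pics/f.png

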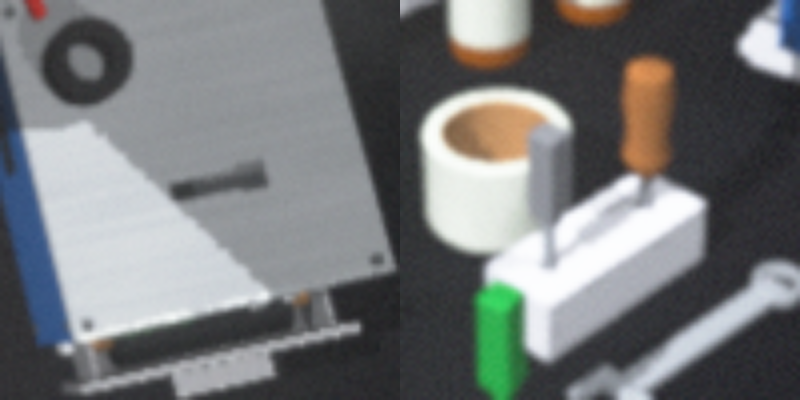

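The top crop shows the tray out in front, with its edge at about (220,370). The side crop shows the pin upright in its hole at about (550,265). I'm handing the job in.

```bash
python3 -c "
from workcell import ctrl
print(ctrl.close_job())"
```

```text
the job is handed in; nothing more can be done
None
```

The tray is out, and the pin is back in its own hole, upright and fully down. I handed the job in at about 27 s, and the hand-in gave no verdict.

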